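# Change over the casting trays

### The arm

A 6-joint arm with a two-finger parallel gripper is mounted at the origin on a cart in front of the work surface, level with it; the furniture and walls round the work are solid. World frame = base frame: x ahead of the robot, y to its left, z up, the work surface at z = 0. Lengths are in mm, angles in degrees, forces in N, time in s.
With the tool pointing down it reaches from about 350 to 850 mm from the base axis. Payload 8.1 kg.
Tool frame: the origin (TCP) lies between the finger pads; the fingertips stand 11 mm ahead of it and the grasp point (between the pads) lies 8 mm behind it; z points along the fingers, y is the line along which they close (so a half turn about z gives the same grasp; the last joint's range is limited). The gripper opens to 85 mm and grips with 20 to 120 N. Pads are 22 mm wide; open, the fingers measure 114 mm over their backs; the gripper's body (76 mm by 85 mm) begins 54 mm behind the grasp point. The pads swing forward as they close: fully open they stand 13 mm farther back than shut.
Start: joints at [-81.841, 7.471, 85.268, -0, 87.261, -4.893], TCP at [135.521, -584.499, 242.292] pointing down, gripper open.
Joint ranges: [-169.43, 169.43], [-51.17, 129.36], [1.28, 143.12], [-76.62, 256.62], [0, 156.53], [-152.29, 152.29]. Speed limits (degrees/s): [136.94, 136.94, 159.86, 180, 180, 180].

### API

Orientations are given as [roll, pitch, yaw] about the fixed x, y, z axes, in that order (R = Rz(yaw) Ry(pitch) Rx(roll)).
In Python, from bench import r, snapshot, get_calibration gives the robot as it stands.
- The arm moves only by the tool step_arm, never from a script. Its argument "rows" is a list of rows, each a list of 2 entries, a list of its own where there are three numbers: the shift along the tool's x, y, z in mm, then the turn about the tool's z in degrees. In form: [[[tx, ty, tz], yaw], ...]. A call has 1 to 12 rows; each row is the pose to reach, as a shift and turn from the pose commanded when the call began, along the tool's axes at that moment; what a row does not reach only later rows make up. A row lasts 1/10 s, in which the tool goes at most 50 mm and 8.59 degrees, less where a joint would pass 70% of its speed; a pose out of reach is approached as far as the arm can. A call with a gripper value outside its range is refused whole. "fingers" is the opening, from 0 (shut) to 1 (fully open), set as the call begins (left out, the last holds). The fingers move at their own pace and stop on an object; "squeeze" is the grip in N (left out, the last holds). Time passes only in rows, so rows that repeat a pose let the fingers close. It gives the time, the measured TCP pose, the force, the opening and the grip force at its end, in the units of the state.
- r.sense(): the state, without advancing time (a new reading comes with each control period).
- snapshot(name): name is "side" or "top" or "wrist"; returns the picture (480x640x3 uint8, blue, green, red); there is no depth.
- get_calibration(name): a dict with "fovy" (degrees; the focal length in pixels is half the picture's height over the tangent of half this angle, whatever the lens; pixels are square), "cx", "cy" (the principal point, pixels), "eye" and "orientation" of the camera in the world. Camera axes: x right, y up, looking along -z (the intrinsics and any distortion apply to the point x, -y, -z); pixel columns grow to the right and rows downward; lengths in mm; the calibration is good to about 2 mm. A picture is of the moment at which its call begins: read the wrist's pose just before it. get_calibration takes no time and is no camera call; for the wrist camera it gives the pose at the moment of the call.
- r.hand_in(): hands the job in; it is judged then, once.
The state is a dict: "time": time; "joint_pos": joint angles; "qd": joint speeds; "joint_efforts": joint torques, N m; "tool_pos": TCP position; "tcp_rot": TCP orientation; "ft_force": force on the tool from outside, world axes, zero at the start; "wrist_torque": the same for the moment, N m; "finger_gap": finger opening in mm; "grip_force": force on a finger pad.
Only numpy, scipy, OpenCV 4.12 (cv2) and the standard library are available. Lean on these libraries where they do the work, as an engineer would, in place of code of your own. Each camera call takes 0.05 s, during which the arm holds its last target. There are 200 camera calls.

### The job

The two-lane slide unit on the bench has two steel trays, one carrying a waisted plaster spindle piece and one a flat plaster puck. First push the puck's tray fully home; then hook a fingertip behind the front lip of the spindle piece's tray and draw that tray out to its end stop without toppling the piece. Grip and lift nothing: do not pinch a lip, do not touch the two plaster pieces, which stay standing on their trays, and leave the other things on the bench where they are.

Things in the scene. Friction and masses are not known exactly. Their poses are not given: they have to be found in the camera images.
- unit: Fixed dark steel slide unit: base plate 250 x 228 mm, three low runners (tops 30 mm above the bench) forming two lanes, low back stop. Origin on the bench, midway between the lanes. Both trays slide out along its own -x (roughly world +y, turned up to 0.25 rad). Its y points across the lanes, away from the robot: near lane centred at y = -55 mm, far lane at +55 mm. z up.
- near_tray (a joint): How far the tray in the lane nearer the robot is out, m: 0 fully home, 0.12 at its end stop. Both trays are plain light steel, 98 x 240 mm, floor top 13 mm above the bench, side walls to 22 mm; across the outer end an upright lip 102 mm wide, 8 mm thick, from 9 to 45 mm above the bench. A tray moves only along its lane, stays where left, takes about 3 N when slow (plus 12 N per m/s).
- far_tray (a joint): The same for the tray in the lane farther from the robot.
- near_lip_front (a point): Point on the near tray's lip: outer face, mid-width, 12 mm below its top edge (33 mm above the bench); axes parallel to the unit's; at x = -124 mm minus the joint value in the unit's frame. The tray is pushed home here, toward the unit's +x. The bench in front is free.
- near_lip_back (a point): Point on the near tray's lip: inner face, mid-width, 12 mm below its top edge (33 mm above the bench, 20 mm above the tray floor); axes parallel to the unit's; at x = -116 mm minus the joint value in the unit's frame. Behind it at least 85 mm of tray floor are bare. Drawing presses this face toward the unit's -x.
- far_lip_front (a point): Point on the far tray's lip: outer face, mid-width, 12 mm below its top edge (33 mm above the bench); axes parallel to the unit's; at x = -124 mm minus the joint value in the unit's frame. The tray is pushed home here, toward the unit's +x. The bench in front is free.
- far_lip_back (a point): Point on the far tray's lip: inner face, mid-width, 12 mm below its top edge (33 mm above the bench, 20 mm above the tray floor); axes parallel to the unit's; at x = -116 mm minus the joint value in the unit's frame. Behind it at least 85 mm of tray floor are bare. Drawing presses this face toward the unit's -x.
- spindle: White plaster spindle piece with a waist and a broad head, 57 mm in diameter, 75 mm tall, standing loose on one of the trays (start decides which), 0.14 to 0.28 kg. Origin at the centre of its underside, z up.
- puck: Flat white plaster puck, 67 mm in diameter, 19 mm tall, lying loose on the other tray, 0.08 to 0.17 kg. Origin at the centre of its underside, z up.
- jar: Bystander: blue jar with a black lid, 54 mm in diameter, 70 mm tall, loose on the bench to the left of the unit. Origin at the centre of its underside.
- baluster_end: Bystander: taller plaster spindle piece, 57 mm in diameter, 100 mm tall, loose on the bench to the right of the unit. Origin at the centre of its underside.
- wood_block: Bystander: wooden block 45 x 60 x 22 mm, loose on the bench to the right of the unit. Origin at the centre of its underside.
Things that resemble listed ones, but are neither listed nor needed, are in the scene too. What is shaped like the spindle but purple, red or turquoise is not meant.

How it is judged (in metres and radians):
On the way, in this order (a step that is already met when the one before it is completed fails the run):
1. the puck's tray is pushed fully home (within 4 mm), the spindle piece's tray not yet drawn out (((y of spindle in the frame of unit above 0.01 m and y of puck in the frame of unit below -0.01 m and value of joint near_tray below 0.004 m and value of joint far_tray below 0.085 m) or (y of spindle in the frame of unit below -0.01 m and y of puck in the frame of unit above 0.01 m and value of joint far_tray below 0.004 m and value of joint near_tray below 0.085 m))), for 0.2 s.
2. a finger presses behind the lip of the spindle piece's tray while the tray comes out past 90 mm (((y of spindle in the frame of unit above 0.01 m and y of puck in the frame of unit below -0.01 m and value of joint far_tray above 0.09 m and contact force between the fingers and far_tray_c5 above 0.5 N) or (y of spindle in the frame of unit below -0.01 m and y of puck in the frame of unit above 0.01 m and value of joint near_tray above 0.09 m and contact force between the fingers and near_tray_c5 above 0.5 N))).
At the end, for the whole second after the job is handed in: The tray with the spindle piece is out at its end stop (within 5 mm of it), the tray with the puck is home (within 5 mm), and both plaster pieces stand upright and still on their own trays (((y of spindle in the frame of unit above 0.01 m and y of puck in the frame of unit below -0.01 m and value of joint far_tray above 0.115 m and value of joint near_tray below 0.005 m) or (y of spindle in the frame of unit below -0.01 m and y of puck in the frame of unit above 0.01 m and value of joint near_tray above 0.115 m and value of joint far_tray below 0.005 m)) and angle between each of spindle, puck's own z axis and vertical below 0.2 rad and height (world z) of spindle between 0.008 and 0.02 m and height (world z) of puck between 0.008 and 0.02 m and linear speed of each of spindle, puck below 0.03 m/s); the robot touches nothing.
It fails at once if the robot touches the plaster spindle piece or the puck (contact force between any of the fingers, the arm and spindle above 0.5 N or contact force between any of the fingers, the arm and puck above 0.5 N).
It fails at once if a lip is pinched: fingers press on both its faces at once ((contact force between the fingers and near_tray_c4 above 1 N and contact force between the fingers and near_tray_c5 above 1 N) or (contact force between the fingers and far_tray_c4 above 1 N and contact force between the fingers and far_tray_c5 above 1 N)).
It fails at once if a plaster piece topples (angle between any of spindle, puck's own z axis and vertical above 0.6 rad).
It fails at once if a bystander (blue jar, taller plaster spindle piece, wooden block) is moved by more than 20 mm (distance of any of jar, baluster_end, wood_block from where it was at the start of the episode above 0.02 m).
It also fails if it takes over 48 s, if anything falls off the work surface, if the arm or the gripper's body presses on something with over 40 N, if the wrist force passes 120 N, or if a joint passes its speed limit or range.

## Working session

There is one attempt and no reset: what is moved stays moved. The work goes in short steps, Python scripts to look and compute and a tool call to move; the robot and the scene stay as the last step left them, time stands still between calls to the robot, and variables do not carry over. Pictures are saved under pics/ and viewed, at most 10 in all, crops included, and the job is handed in when it is done.

Besides the shell and the picture viewer there is one more tool, called after "Emit:" as name(argument=value, ...), one argument or row to a line, values as JSON. step_arm: Moves the arm, as the interface text tells. Its arguments: {"type":"object","properties":{"rows":{"type":"array"},"fingers":{"type":"number"},"squeeze":{"type":"number"}},"required":["rows"]}

```bash
mkdir -p pics; ls
python3 - <<'E'
from bench import r, snapshot, get_calibration
import cv2
s=r.sense();print({k:s[k] for k in('time','tool_pos','tcp_rot','ft_force','finger_gap')})
for n in('top','side'):
    cv2.imwrite(f'pics/{n}0.png',snapshot(n));print(n,get_calibration(n))
E
```

```text
pics
{'time': 0.0, 'tool_pos': array([ 135.42970395, -583.97180803,  241.23590028]), 'tcp_rot': array([-1.79894641e+02, -8.94895980e-03,  1.30502095e+01]), 'ft_force': array([-0.9590657 , -0.0567171 , -0.20404414]), 'finger_gap': 85.31540777170181}
top {'fovy': 42.19476763763773, 'cx': 316.9229755589028, 'cy': 242.06325501703395, 'eye': array([2.55016743e+02, 1.59200813e+00, 1.70905517e+03]), 'orientation': array([  9.61218849,   0.14527641, -88.61541934])}
side {'fovy': 42.15582188845566, 'cx': 316.0884222428879, 'cy': 234.69168970336432, 'eye': array([-1014.58727901,  -463.35923957,   887.16562429]), 'orientation': array([ 62.8810753 ,   0.58079689, -73.82003892])}
```

View pics/top0.png

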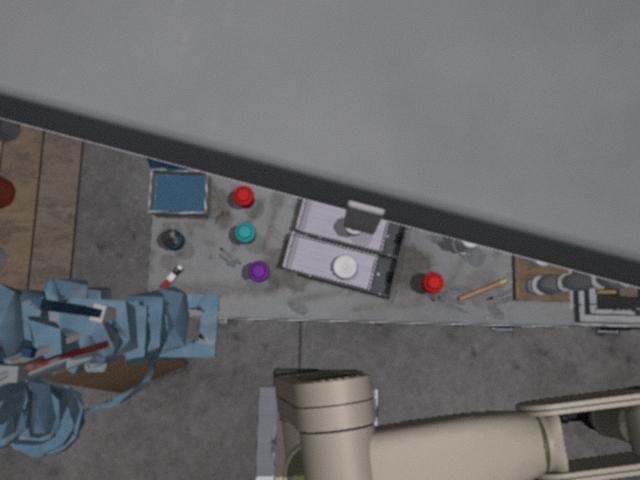

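View pics/side0.png

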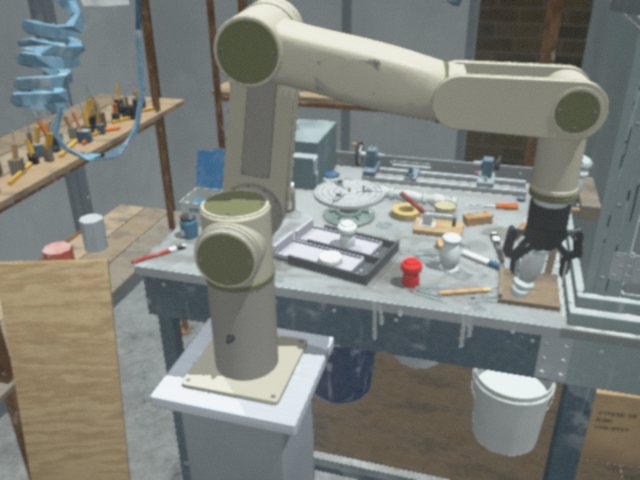

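The top view shows the puck at (345,266) on the near tray. The spindle is at about (350,228) on the far tray, partly hidden by an overhead fixture at (365,215). The outer lips are at the left (+y): near at about (287,252), far at about (298,212). Look-alikes for the spindle are purple (258,271), turquoise (245,233) and red (244,197), (433,282). The taller white one is the baluster at (465,245) top, (450,250) side. The spindle I want is the white one on the tray. In the side view it is at (347,232), with the puck at (330,257).

Run:
```python
import cv2,numpy as np
a=cv2.imread('pics/top0.png')[185:305,270:420];b=cv2.imread('pics/side0.png')[210:290,265:415]
f=lambda i:cv2.resize(i,None,fx=5,fy=5,interpolation=cv2.INTER_CUBIC)
cv2.imwrite('pics/c1.png',f(a));cv2.imwrite('pics/c2.png',f(b))
```

```text
(no output)
```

View pics/c1.png

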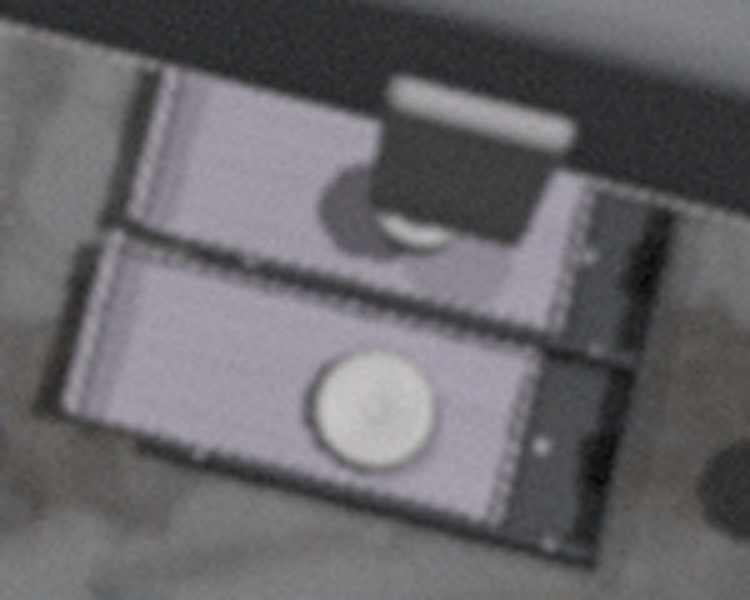

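View pics/c2.png

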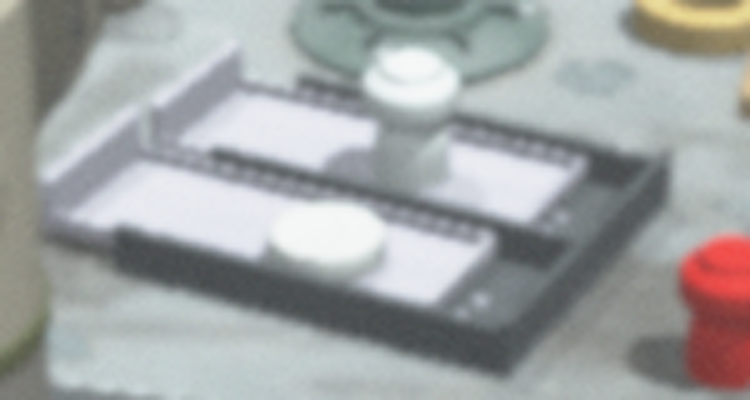

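The top crop confirms the choice. The near lip runs (65,408)-(112,232) and the far lip (130,222)-(165,75). The puck is at (375,408), and the spindle, white with a broad head on the far tray, is at about (415,230). Both trays are partly out. Next I cast rays.

```bash
cat > h.py <<'E'
import numpy as np
from scipy.spatial.transform import Rotation as R
from bench import r,snapshot,get_calibration
def ray(c,u,v,z):
    f=240/np.tan(np.radians(c['fovy']/2))
    d=R.from_euler('xyz',c['orientation'],degrees=True).as_matrix()@[(u-c['cx'])/f,-(v-c['cy'])/f,-1]
    return c['eye']+d*(z-c['eye'][2])/d[2]
E
python3 - <<'E'
from h import *
np.set_printoptions(precision=1,suppress=True)
t=get_calibration('top');s=get_calibration('side')
def T(n,x,y,z):print('T',n,ray(t,270+x/5,185+y/5,z))
def S(n,x,y,z):print('S',n,ray(s,265+x/5,210+y/5,z))
T('nearlip out near',62,408,45);T('nearlip out far',105,235,45)
T('farlip out near',128,222,45);T('farlip out far?',163,75,45)
T('back right near corner z~30',597,560,30);T('back top',632,365,30);T('back far',672,210,30)
T('runner near front',140,445,30)
T('mid runner front',112,225,30);T('tray near inner end',495,520,13);T('tray near inner end2',535,355,13)
T('puck',375,408,32);T('near runner p',200,462,30);T('near runner q',550,552,30)
S('nearlip top far',145,108,45);S('nearlip top near',42,185,45);S('farlip top far',238,42,45);S('farlip top near',148,115,45)
S('runner near front',118,232,30);S('back near corner',510,335,30)
S('back far corner',668,155,30);S('puck',327,228,32);S('spindle base',410,170,13)
S('spindle top',412,55,88)
E
```

```text
T nearlip out near [467.4 104.   45. ]
T nearlip out far [562.7  83.8  45. ]
T farlip out near [570.2  71.5  45. ]
T farlip out far? [652.8  54.8  45. ]
T back right near corner z~30 [ 393.6 -186.3   30. ]
T back top [ 500.3 -204.9   30. ]
T back far [ 586.9 -226.6   30. ]
T runner near front [450.1  61.9  30. ]
T mid runner front [571.2  80.9  30. ]
T tray near inner end [ 415.5 -132.4   13. ]
T tray near inner end2 [ 507.1 -153.5   13. ]
T puck [473.1 -65.2  32. ]
T near runner p [441.6  29.1  30. ]
T near runner q [ 397.3 -160.9   30. ]
S nearlip top far [564.7  72.7  45. ]
S nearlip top near [456.5  99.5  45. ]
S farlip top far [666.9  44.8  45. ]
S farlip top near [556.4  68.1  45. ]
S runner near front [440.8  49.   30. ]
S back near corner [ 388.4 -188.4   30. ]
S back far corner [ 614.5 -235.3   30. ]
S puck [472.7 -64.9  32. ]
S spindle base [587.7 -85.5  13. ]
S spindle top [590.5 -85.   88. ]
```

Emit:
step_arm(
  rows=[
    [[34, -21, 0], -6.5],
    [[68, -42, 0], -13],
    [[102, -63, 0], -19.5],
    [[136, -84, 0], -26],
    [[170, -105, 0], -32.5],
    [[205, -127, 0], -39],
    [[240, -148, 0], -45.5],
    [[275, -170, 0], -52],
    [[310, -191, 0], -58.5],
    [[342, -212, 0], -64.5],
  ],
  fingers=0,
)

```text
time: 1.1
tool_pos: [421.7, -299.1, 241.9]
tcp_rot: [-180.0, -0.0, 77.8]
ft_force: [-0.3, 0.3, 1.2]
finger_gap: -0.0
grip_force: 0.0
```

Run:
```python
from h import *
s=r.sense();print(s['time'],s['tool_pos'],s['tcp_rot'],s['joint_pos'],s['finger_gap'])
t=get_calibration('top');s=get_calibration('side')
M=R.from_euler('xyz',s['orientation'],degrees=True).as_matrix();f=240/np.tan(np.radians(s['fovy']/2))
for z in(300,400,500,600,700,800):
    p=ray(t,365,225,z);c=M.T@(p-s['eye']);print(p.round(),s['cx']-f*c[0]/c[2],s['cy']+f*c[1]/c[2])
```

```text
1.1 [ 421.74353089 -299.12485805  241.90743195] [-1.79976995e+02 -1.97819700e-02  7.78287777e+01] [-4.10336467e+01 -5.41486295e+00  9.83488798e+01  6.22774668e-03
  8.70956798e+01 -2.88627456e+01] -0.016365224147962504
[536. -99. 300.] 348.69435214473367 159.48675792604422
[516. -92. 400.] 344.76221312890425 125.55327050712552
[496. -85. 500.] 340.52385503405515 88.97718036650338
[476. -78. 600.] 335.9420579370778 49.43728782444822
[456. -70. 700.] 330.97331526167 6.558140778771104
[436. -63. 800.] 325.5664479460192 -40.10192472064176
```

Run:
```python
from h import *;import cv2
cv2.imwrite('pics/side1.png',snapshot('side'))
```

```text
(no output)
```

View pics/side1.png

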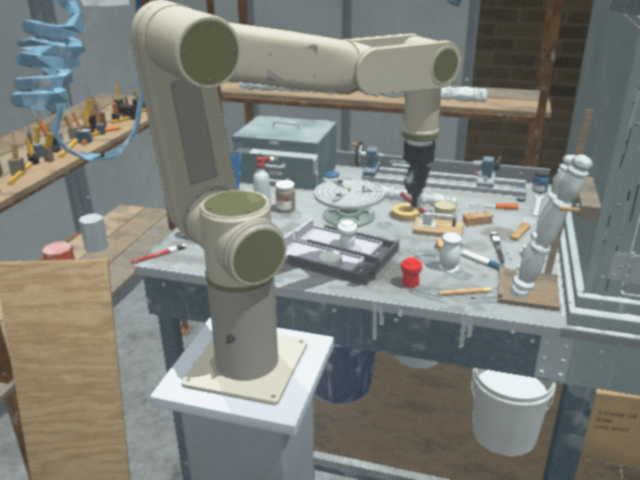

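No fixture shows in the side view below about 700 mm. The spindle is at (347,228) and the lips are at (300,235). I continue to a hover point in front of the near lip.

Emit:
step_arm(
  rows=[
    [[40, 1, 0], 0],
    [[85, 2, 0], 0],
    [[130, 3, 0], 0],
    [[175, 4, 0], 0],
    [[220, 4, 0], 0],
    [[265, 5, 0], 0],
    [[310, 6, 0], 0],
    [[355, 6, 10], 0],
    [[395, 7, 30], 0],
    [[425, 7, 55], 0],
    [[444, 7, 80], 0],
    [[444, 7, 90], 0],
  ],
)

```text
time: 2.35
tool_pos: [521.5, 133.1, 148.8]
tcp_rot: [-179.7, 0.1, 77.7]
ft_force: [-1.6, 0.6, -0.1]
finger_gap: -0.6
grip_force: 0.0
```

Run:
```python
from h import *;import cv2
s=r.sense();print(s['time'],s['tool_pos'],s['tcp_rot'])
print(get_calibration('wrist'))
cv2.imwrite('pics/w1.png',snapshot('wrist'))
```

```text
2.35 [521.48546789 133.14635158 148.81784845] [-1.79729794e+02  6.74645103e-02  7.76907964e+01]
{'fovy': 62.9070839349336, 'cx': 316.0327869334584, 'cy': 243.01082615164137, 'eye': array([539.34431644, 213.44223765, 281.01025143]), 'orientation': array([-18.68554728,   0.23440251, -12.3070844 ])}
```

View pics/w1.png

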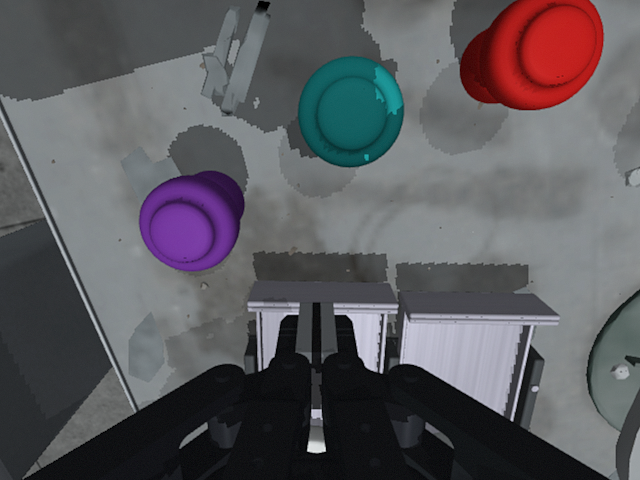

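The wrist view shows the outer faces of both lips. The near top outer edge runs about (249,303)-(397,303), the far one about (402,316)-(559,318). The fingers sit at (318,310), with the purple, turquoise and red look-alikes beyond.

Run:
```python
from h import *
np.set_printoptions(precision=1,suppress=True)
w=get_calibration('wrist')
import math
for n,u,v,z in[('nL',249,303,45),('nR',397,303,45),('fL',402,319,45),('fR',559,317,45),('nL9',250,282,9),('nR9',390,283,9),('fL9',402,293,9),('fR9',543,294,9)]:print(n,ray(w,u,v,z))
```

```text
nL [468.  102.5  45. ]
nR [564.5  81.7  45. ]
fL [566.  69.  45.]
fR [669.6  48.2  45. ]
nL9 [462.6 102.6   9. ]
nR9 [565.8  79.5   9. ]
fL9 [573.4  69.3   9. ]
fR9 [678.1  45.8   9. ]
```

Emit:
step_arm(
  rows=[
    [[0, 0, 30], 0],
    [[0, 1, 65], 0],
    [[0, 2, 95], 0],
    [[0, 3, 112], 0],
    [[0, 3, 116], 0],
    [[-8, 3, 116], 0],
    [[-18, 3, 116], 0],
    [[-24, 3, 116], 0],
    [[-27, 3, 116], 0],
    [[-30, 3, 116], 0],
    [[-33, 3, 116], 0],
    [[-36, 3, 116], 0],
  ],
)

```text
time: 3.6
tool_pos: [519.0, 95.7, 36.8]
tcp_rot: [179.9, -0.0, 77.6]
ft_force: [2.4, 2.9, 2.2]
finger_gap: 0.2
grip_force: 1.4
```

Emit:
step_arm(
  rows=[
    [[-4, 0, 0], 0],
    [[-8, 0, 0], 0],
    [[-12, 0, 0], 0],
    [[-16, 0, 0], 0],
    [[-20, 0, 0], 0],
    [[-24, 0, 0], 0],
    [[-28, 0, 0], 0],
    [[-31, 0, 0], 0],
    [[-34, 0, 0], 0],
    [[-36, 0, 0], 0],
  ],
)

```text
time: 4.6
tool_pos: [510.8, 62.0, 36.2]
tcp_rot: [-180.0, -0.2, 77.5]
ft_force: [3.7, 20.5, -1.6]
finger_gap: 0.1
grip_force: 10.4
```

Emit:
step_arm(
  rows=[
    [[-1, 0, 0], 0],
    [[-2, 0, 0], 0],
    [[-3, 0, 0], 0],
    [[-3, 0, 0], 0],
  ],
)

```text
time: 5.0
tool_pos: [510.8, 61.9, 36.2]
tcp_rot: [180.0, -0.4, 77.6]
ft_force: [6.7, 27.4, -5.3]
finger_gap: -0.0
grip_force: 14.1
```

Run:
```python
from h import *;import cv2
s=r.sense();print(s['tool_pos'],s['ft_force'])
b=snapshot('side');
cv2.imwrite('pics/s2.png',cv2.resize(b[205:295,255:415],None,fx=5,fy=5,interpolation=cv2.INTER_CUBIC))
```

```text
[510.78678267  61.90100616  36.2349776 ] [ 6.67169997 27.41791847 -5.3444942 ]
```

View pics/s2.png

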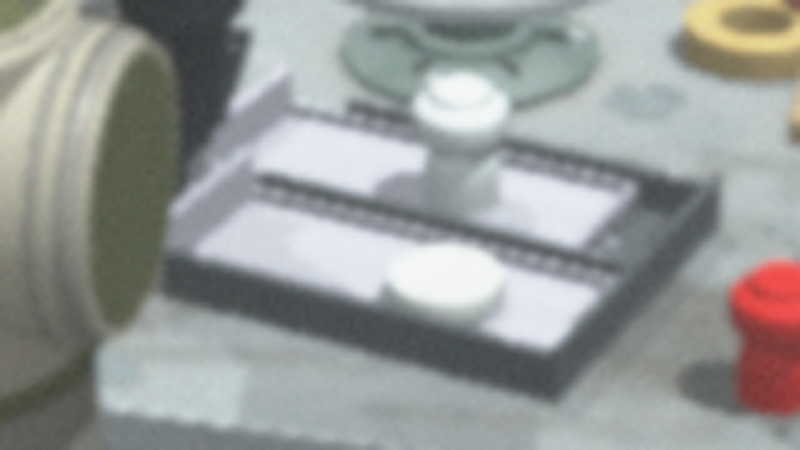

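The near tray is home: its lip is flush with the runner fronts, the inner end is at the back stop, and the stop is stiff. The puck at (445,280) and the spindle at (460,140) are both upright. I now back off, lift, cross over and come down behind the far lip.

Emit:
step_arm(
  rows=[
    [[6, 0, 0], 0],
    [[20, 0, 0], 0],
    [[25, 0, -20], 0],
    [[25, 0, -55], 0],
    [[25, 5, -85], 0],
    [[20, 30, -95], 0],
    [[10, 60, -95], 0],
    [[-5, 90, -95], 0],
    [[-18, 106, -95], 0],
    [[-22, 108, -95], 0],
    [[-22, 108, -95], 0],
  ],
)

```text
time: 6.15
tool_pos: [610.5, 12.2, 130.6]
tcp_rot: [-179.9, 0.0, 77.5]
ft_force: [-0.1, 0.5, 0.1]
finger_gap: 0.3
grip_force: 0.0
```

Run:
```python
from h import *;import cv2
s=r.sense();print(s['time'],s['tool_pos'],s['tcp_rot'],s['ft_force'])
p=s['tool_pos'];print('out',p[0]*.212+p[1]*.977,'lat',p[0]*.977-p[1]*.212)
cv2.imwrite('pics/w2.png',snapshot('wrist'))
print(get_calibration('wrist'))
```

```text
6.15 [610.46249418  12.20952153 130.62213121] [-1.79922952e+02  3.11997441e-02  7.74775179e+01] [-0.09262453  0.54784799  0.09757651]
out 141.34675130173707 lat 593.8334382512506
{'fovy': 62.9070839349336, 'cx': 316.0327869334584, 'cy': 243.01082615164137, 'eye': array([627.76240459,  93.10338119, 262.9148439 ]), 'orientation': array([-18.6344407 ,   0.05133095, -12.47893393])}
```

View pics/w2.png

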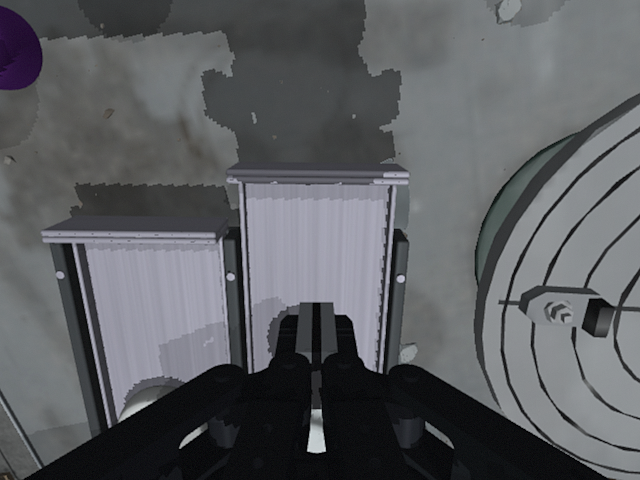

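The wrist view shows the far lip's inner top edge at about row 184, columns 230-408. The near lip is at rows 233-243. The turntable edge is at (478,310), with the fingers between it and the tray walls.

Run:
```python
from h import *
w=get_calibration('wrist')
for n,u,v,z in[('fL',230,184,45),('fR',408,185,45),('nL',43,236,45),('nR',222,235,45),('disc',476,310,100),('disc',476,310,60)]:
    p=ray(w,u,v,z);print(n,p.round(1),'out',(p[0]*.212+p[1]*.977).round(1),'lat',(p[0]*.977-p[1]*.212).round(1))
```

```text
fL [572.3  65.7  45. ] out 185.5 lat 545.2
fR [669.2  43.7  45. ] out 184.6 lat 644.5
nL [457.2  60.   45. ] out 155.5 lat 434.0
nR [559.3  38.   45. ] out 155.7 lat 538.4
disc [681.2  -8.6 100. ] out 136.0 lat 667.4
disc [694.4 -33.6  60. ] out 114.4 lat 685.5
```

Emit:
step_arm(
  rows=[
    [[0, 0, 25], 0],
    [[0, 0, 55], 0],
    [[0, 0, 80], 0],
    [[0, 0, 92], 0],
    [[0, 0, 96], 0],
    [[3, 0, 96], 0],
    [[8, 0, 96], 0],
    [[13, 0, 96], 0],
    [[16, 0, 96], 0],
    [[18, 0, 96], 0],
    [[19, 0, 96], 0],
  ],
)

```text
time: 7.3
tool_pos: [615.1, 31.5, 35.6]
tcp_rot: [180.0, -0.0, 77.6]
ft_force: [0.4, 0.3, -0.3]
finger_gap: 0.0
grip_force: 0.0
```

Emit:
step_arm(
  rows=[
    [[1, 0, 0], 0],
    [[2, 0, 0], 0],
    [[3, 0, 0], 0],
    [[4, 0, 0], 0],
    [[5, 0, 0], 0],
    [[6, 0, 0], 0],
    [[7, 0, 0], 0],
    [[8, 0, 0], 0],
    [[9, 0, 0], 0],
    [[10, 0, 0], 0],
    [[11, 0, 0], 0],
    [[12, 0, 0], 0],
  ],
)

```text
time: 8.5
tool_pos: [617.5, 43.0, 35.3]
tcp_rot: [-180.0, 0.0, 77.6]
ft_force: [-0.1, 0.3, 0.4]
finger_gap: 0.2
grip_force: 0.0
```

Emit:
step_arm(
  rows=[
    [[1, 0, 0], 0],
    [[2, 0, 0], 0],
    [[3, 0, 0], 0],
    [[4, 0, 0], 0],
    [[5, 0, 0], 0],
    [[6, 0, 0], 0],
    [[7, 0, 0], 0],
    [[8.5, 0, 0], 0],
    [[10, 0, 0], 0],
    [[12, 0, 0], 0],
  ],
)

```text
time: 9.5
tool_pos: [620.2, 54.7, 35.3]
tcp_rot: [180.0, 0.0, 77.6]
ft_force: [-0.2, -2.4, 0.3]
finger_gap: 0.1
grip_force: 1.4
```

Emit:
step_arm(
  rows=[
    [[2, 0, 0], 0],
    [[4, 0, 0], 0],
    [[6.5, 0, 0], 0],
    [[9, 0, 0], 0],
    [[12, 0, 0], 0],
    [[15, 0, 0], 0],
    [[18, 0, 0], 0],
    [[21, 0, 0], 0],
    [[24, 0, 0], 0],
    [[27, 0, 0], 0],
    [[30, 0, 0], 0],
    [[33, 0, 0], 0],
  ],
)

```text
time: 10.7
tool_pos: [627.3, 87.1, 35.4]
tcp_rot: [180.0, -0.0, 77.6]
ft_force: [0.8, -2.4, 0.7]
finger_gap: -0.1
grip_force: 1.4
```

Emit:
step_arm(
  rows=[
    [[3, 0, 0], 0],
    [[6, 0, 0], 0],
    [[9, 0, 0], 0],
    [[12, 0, 0], 0],
    [[15, 0, 0], 0],
    [[18, 0, 0], 0],
    [[21, 0, 0], 0],
    [[23, 0, 0], 0],
    [[25, 0, 0], 0],
    [[26, 0, 0], 0],
    [[27, 0, 0], 0],
    [[28, 0, 0], 0],
  ],
)

```text
time: 11.9
tool_pos: [633.2, 114.2, 35.3]
tcp_rot: [-180.0, 0.0, 77.6]
ft_force: [0.2, -2.7, 0.3]
finger_gap: 0.0
grip_force: 1.3
```

Out is about 246; the end stop should be near 255-265. I continue slowly at 1 mm per row.

Emit:
step_arm(
  rows=[
    [[1, 0, 0], 0],
    [[2, 0, 0], 0],
    [[3, 0, 0], 0],
    [[4, 0, 0], 0],
    [[5, 0, 0], 0],
    [[6, 0, 0], 0],
    [[7, 0, 0], 0],
    [[8, 0, 0], 0],
    [[9, 0, 0], 0],
    [[10, 0, 0], 0],
  ],
)

```text
time: 12.9
tool_pos: [635.4, 124.1, 35.3]
tcp_rot: [180.0, 0.0, 77.6]
ft_force: [0.8, -2.8, 0.1]
finger_gap: -0.2
grip_force: 1.3
```

Emit:
step_arm(
  rows=[
    [[1, 0, 0], 0],
    [[2, 0, 0], 0],
    [[3, 0, 0], 0],
    [[4, 0, 0], 0],
    [[5, 0, 0], 0],
    [[6, 0, 0], 0],
    [[7, 0, 0], 0],
  ],
)

```text
time: 13.6
tool_pos: [635.8, 125.7, 35.3]
tcp_rot: [-179.9, 0.5, 77.5]
ft_force: [-8.5, -28.2, 11.1]
finger_gap: 0.0
grip_force: 15.0
```

The force rise marks the end stop (28 N, out about 258). I ease off and lift clear.

Emit:
step_arm(
  rows=[
    [[-3, 0, 0], 0],
    [[-6, 0, 0], 0],
    [[-10, 0, 0], 0],
    [[-15, 0, 0], 0],
    [[-17, 0, -5], 0],
    [[-17, 0, -25], 0],
    [[-17, 0, -60], 0],
    [[-17, 0, -100], 0],
    [[-10, 0, -130], 0],
    [[20, 0, -150], 0],
    [[20, 0, -150], 0],
    [[20, 0, -150], 0],
  ],
)

```text
time: 14.8
tool_pos: [641.5, 151.0, 186.1]
tcp_rot: [179.9, -0.0, 77.6]
ft_force: [0.0, -0.6, -1.5]
finger_gap: -0.2
grip_force: 0.0
```

Run:
```python
from h import *;import cv2
s=r.sense();print(s['time'],s['tool_pos'],s['ft_force'])
a=snapshot('top')[185:305,255:420];b=snapshot('side')[205:295,250:415]
f=lambda i:cv2.resize(i,None,fx=3.4,fy=3.4,interpolation=cv2.INTER_CUBIC)[:,:560]
cv2.imwrite('pics/end.png',np.vstack([f(a)[:290],f(b)]))
```

```text
14.8 [641.47676045 151.0205872  186.09159916] [ 0.01039926 -0.58043228 -1.45725118]
```

View pics/end.png

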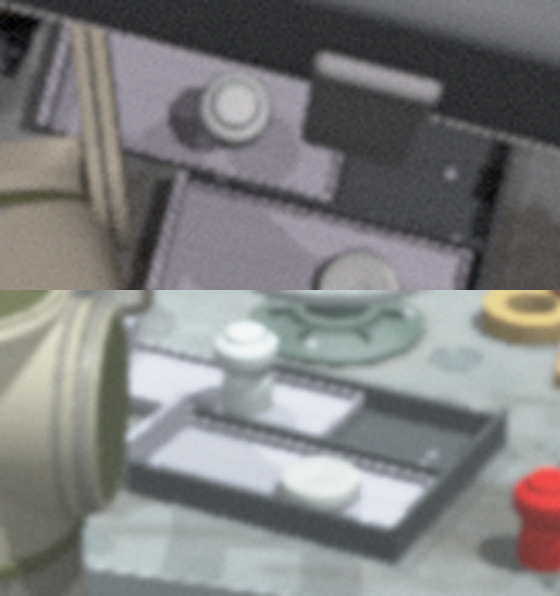

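The far tray is out with the spindle upright at (235,105). The near tray is home with the puck at (320,480). The difference between the two lips measures about 120 mm, which matches the full stroke.

```bash
python3 -c "
from bench import r
print(r.hand_in())"
```

```text
the job is handed in; nothing more can be done
None
```

I pushed the puck's tray home and drew the spindle's tray out to its end stop. Both pieces were still upright in the last picture. I handed the job in at about 15 s of the 48 s, and no verdict was returned.

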